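Index the bottle shuttle under the filling nozzle

ROBOT

A 6-joint arm with a two-finger parallel gripper is mounted at the origin on the work surface. World frame = base frame: x ahead of the robot, y to its left, z up, the work surface at z = 0. Lengths are in m, angles in degrees, forces in N, time in s.
With the tool pointing down it reaches from about 0.375 to 0.9 m from the base axis. Payload 3.1 kg.
Tool frame: the origin (TCP) lies between the finger pads; the fingertips stand 19 mm ahead of it and the grasp point (between the pads) is the TCP; z points along the fingers, y is the direction in which the jaws open and shut (so a half turn about z gives the same grasp; the last joint's range is limited). The gripper opens to 87 mm and grips with 3 to 60 N. Pads are 19 mm wide; open, the fingers measure 117 mm over their backs; the gripper's body (75 mm by 190 mm) begins 51 mm behind the grasp point.
Start: joints at [-74.685, 30.224, 82.088, -0, 67.689, -10.227], TCP at [0.27, -0.564, 0.242] pointing down, gripper open.
Joint ranges: [-176.69, 176.69], [-43.24, 126.21], [12.49, 139.97], [-82, 262], [0, 151.66], [-163.58, 163.58]. Speed limits (degrees/s): [159.86, 159.86, 180, 180, 180, 180].

INTERFACE

Orientations are given as a 3x3 rotation matrix whose columns are the frame's x, y, z axes.
In Python, from rig import bot gives the robot as it stands. The module is installed in compiled form; this text tells all that it offers.
- The arm moves only by the tool play_rows, never from a script. Its argument "increments" is a list of rows, each an object with "dp": the shift along the world's x, y, z in mm, a list of three; "turn": the turn about the world's z in rad. In form: [{"dp": [tx, ty, tz], "turn": turn}, ...]. A call has exactly 5 rows; each row shifts and turns the pose as measured when the row begins; what a row does not reach is not made up. A row lasts 1/10 s, in which the tool goes at most 50 mm and 8.59 degrees, less where a joint would pass 70% of its speed; a pose out of reach is approached as far as the arm can. A call with a gripper value outside its range is refused whole. "claw" is the opening, from 0 (shut) to 1 (fully open), set as the call begins (left out, the last holds). The fingers move at their own pace and stop on an object; the grip force is fixed at half the most. Time passes only in rows, so rows that do not move let the fingers close, or fill a call up. It gives the time, the measured TCP pose, the force and the opening at its end, in the units of the state.
- bot.read_state(): the state, without advancing time (a new reading comes with each control period).
- bot.capture(name): name is "scene" or "side" or "wrist"; returns (picture, depth): 480x640x3 uint8, blue, green, red; 480x640 float32, m along the optical axis (not along the pixel's ray), 0 where there is no reading.
- bot.get_calibration(name): a dict with "K" (3x3 intrinsics, pixels), "xyz" and "attitude" of the camera in the world. Camera axes: x right, y up, looking along -z (the intrinsics and any distortion apply to the point x, -y, -z); pixel columns grow to the right and rows downward; lengths in m; the calibration is good to about 2 mm. A picture is of the moment at which its call begins: read the wrist's pose just before it. get_calibration takes no time and is no camera call; for the wrist camera it gives the pose at the moment of the call.
- bot.hand_in(): hands the job in, once; it reports no verdict.
The state is a dict: "time_s": time; "joint_positions": joint angles; "qvel": joint speeds; "tau": joint torques, N m; "position": TCP position; "tcp_rot": TCP orientation; "force": force on the tool from outside, world axes, zero at the start; "moment": the same for the moment, N m; "opening": opening from 0.0 (shut) to 1.0 (fully open).
Only numpy, scipy, OpenCV 4.12 (cv2) and the standard library are available. Lean on these libraries where they do the work, as an engineer would, in place of code of your own. Each camera call takes 0.05 s, during which the arm holds its last target.

TASK

The open bottle in the shuttle is due for filling: with closed fingertips, push the shuttle along its rail by the outer face of its upright end plate until the filling station's spring roller drops into the notch in the shuttle's edge and holds it there, with the bottle under the nozzle. Stop at that click and do not push it on past the notch; do not grip the end plate or push anywhere else, do not touch the bottle or lift it in its nest, and leave the other things on the deck alone. Then take the hand away, leaving the shuttle at rest in the notch.

Things in the scene. Friction and masses are not known exactly. Their poses are not given: they have to be found in the camera images.
- push_face (a point): Centre of the outer face of the shuttle's upright aluminium end plate: the face to push. The plate is 100 mm wide, 12 mm thick, 50 mm high (52 to 102 mm above the deck). The point's y axis points along the rail, into this face, the way to push; z up. The carriage plate under it, 120 x 200 mm, 40 to 52 mm above the deck, begins at this face too
- rail_end (a point): Middle of the rail's end on the side one pushes from, at its stop, 57 mm above the deck; own axes as push_face. The stop is 90 mm wide, 12 mm thick and 57 mm high, centred here. Between the stop and the end plate lie only the bed, 140 mm wide and 20 mm high, and the steel rail on it, 36 mm high
- nest_top (a point): Middle of the top of the white nest block on the shuttle: 90 x 90 mm, 45 mm high (its top 97 mm above the deck), its near side 100 mm on from the push face. Its square pocket, 47 mm wide and 37 mm deep, holds the bottle
- notch (a point): Middle of the mouth of the V-notch in the shuttle's long edge on the robot's side, 46 mm above the deck, 145 mm on from the push face. Own axes as push_face. The V is 18 mm wide and 9 mm deep. The edge's leading end, 55 mm on from the notch, is bevelled over 40 mm to lift the roller
- index_point (a point): Fixed point on the filling station: where notch lies when the roller sits in the notch. y axis along the rail, the way to push. On the robot's side of the rail stands the station's dark block, 59 mm high, with the steel spring roller, 12 mm wide; beyond the rail a steel column, 233 mm high and 22 mm thick, whose arm carries the nozzle over the rail
- nozzle_tip (a point): Lower end of the nozzle, over the middle of the rail, 162 mm above the deck; the bottle's mouth passes 16 mm under it
- shuttle: The sliding shuttle; origin on the deck under the middle of its carriage plate, y along the rail, the way to push. It slides with about 2 N of friction. The bevel under the roller takes up to 5 N, the edge after it 2 N; at the notch the shuttle is pulled forward and the push drops away; to push it on out of the notch takes about 13 N. Let go within 5 mm of the notch's middle it is drawn back to it
- roller (a joint): How far the spring roller is pushed back into its block, m: 0 free, about 0.008 while it rides on the shuttle's edge, about 0.0015 when it sits in the notch
- bottle: Open square glass bottle, 44 x 44 mm, 66 mm high to the shoulder and 86 mm with its neck, standing loose in the shuttle's nest; origin at the centre of its underside, 60 mm above the deck; its top is 146 mm above the deck. z up
- capped_bottle: Bystander: square bottle 44 x 44 mm with a black cap, 117 mm high, standing on the deck; origin at the centre of its underside
- cap: Bystander: loose black cap, upright cylinder 34 mm wide, 46 mm high, on the deck; origin at the centre of its underside
- spare_nest: Bystander: loose white nest block 80 x 80 mm, 55 mm high, with a square pocket, on the deck; origin at the centre of its underside
- press_post: Bystander, fixed: round post with a spring under a white head, 68 mm wide, 80 mm high; origin at the centre of its underside
There are look-alikes about, which are no part of the job. There is more than one size of the bottle; the job needs the middle-sized.

How it is judged:
By the outcome, as a careful person would: the job done as asked, in the order asked, and still so for the second after the job is handed in, with the robot touching nothing.
It also fails if it takes over 40 s, if anything falls off the work surface, if the arm or the gripper's body presses on something with over 40 N, if the wrist force passes 120 N, or if a joint passes its speed limit or range.

## Working session

There is one attempt and no reset: what is moved stays moved. The work goes in short steps, Python scripts to look and compute and a tool call to move; the robot and the scene stay as the last step left them, time stands still between calls to the robot, and variables do not carry over. Pictures are saved under pics/ and viewed, and the job is handed in when it is done.

Besides the shell and the picture viewer there is one more tool, called after "Emit:" in YAML: its name, and indented under it one key for each argument. play_rows: Moves the arm, as the interface text tells. Its arguments: {"type":"object","properties":{"increments":{"type":"array"},"claw":{"type":"number"}},"required":["increments"]}

```bash
mkdir -p pics; cat > h.py <<'E'
import numpy as np,cv2
from rig import bot
def cap(n,f):
    c=bot.get_calibration(n);im,d=bot.capture(n);cv2.imwrite(f'pics/{f}.png',im);np.savez(f'pics/{f}.npz',im=im,d=d,K=c['K'],p=c['xyz'],R=c['attitude']);return im,d,c
def load(f): return np.load(f'pics/{f}.npz')
def cloud(z):
    d=z['d'];K=z['K'];v,u=np.mgrid[:480,:640]
    P=np.stack([(u-K[0,2])/K[0,0]*d,-(v-K[1,2])/K[1,1]*d,-d],-1)
    W=P@z['R'].T+z['p'];W[d==0]=np.nan;return W
E
python3 - <<'E'
from h import *
for n in['scene','side','wrist']:
    im,d,c=cap(n,n+'0');print(n,c)
print(bot.read_state())
E
```

```text
scene {'K': array([[615.99226215,   0.        , 320.98411303],
       [  0.        , 615.99226215, 239.2152345 ],
       [  0.        ,   0.        ,   1.        ]]), 'xyz': array([1.18070934, 0.83035396, 1.19547246]), 'attitude': array([[-0.77471342, -0.4734966 ,  0.41907049],
       [ 0.63214304, -0.56463233,  0.53064631],
       [-0.01463847,  0.67601131,  0.73674583]])}
side {'K': array([[514.53467797,   0.        , 321.47937401],
       [  0.        , 514.53467797, 235.30939555],
       [  0.        ,   0.        ,   1.        ]]), 'xyz': array([0.45055774, 0.74066482, 0.75331805]), 'attitude': array([[-0.97950693,  0.15169472, -0.13249485],
       [-0.20043478, -0.66948169,  0.71527628],
       [ 0.01980076,  0.72717465,  0.68616686]])}
wrist {'K': array([[332.57036614,   0.        , 318.68478214],
       [  0.        , 332.57036614, 244.20230432],
       [  0.        ,   0.        ,   1.        ]]), 'xyz': array([ 0.34266682, -0.52959425,  0.38402683]), 'attitude': array([[ 0.43134164,  0.86254779,  0.2644914 ],
       [-0.90218723,  0.41291101,  0.12475054],
       [-0.00160811, -0.29243086,  0.95628531]])}
{'time_s': 0.15, 'joint_positions': array([-7.46853379e+01,  3.02669255e+01,  8.21390238e+01,  1.43018832e-03,
        6.76902971e+01, -1.02285717e+01]), 'qvel': array([ 0.08419306,  0.05198728, -0.2721324 ,  0.05070629,  0.08958303,
        0.11448432]), 'tau': array([ 1.06017426e-04, -4.40430343e+01, -1.76842296e+01,  6.31929003e-02,
        5.52350900e-02, -1.00471489e-04]), 'position': array([ 0.26937329, -0.56338507,  0.2407971 ]), 'tcp_rot': array([[ 9.02264337e-01,  4.31183126e-01, -4.21399966e-04],
       [ 4.31183212e-01, -9.02262929e-01,  1.62626538e-03],
       [ 3.21004624e-04, -1.64902185e-03, -9.99998589e-01]]), 'force': array([ 0.63931981,  0.8329263 , -0.70173463]), 'moment': array([ 0.01527376, -0.0016703 , -0.0204581 ]), 'opening': 0.9964520803088907}
```

View pics/scene0.png

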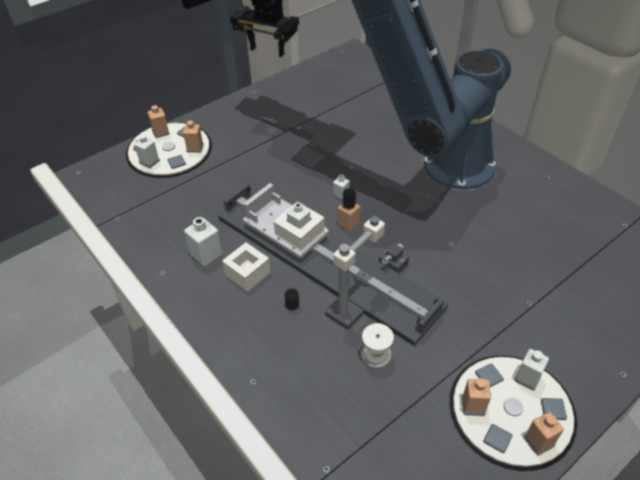

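View pics/side0.png

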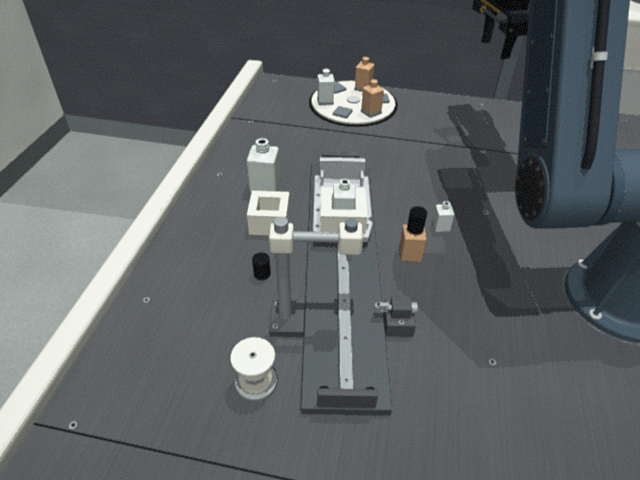

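View pics/wrist0.png

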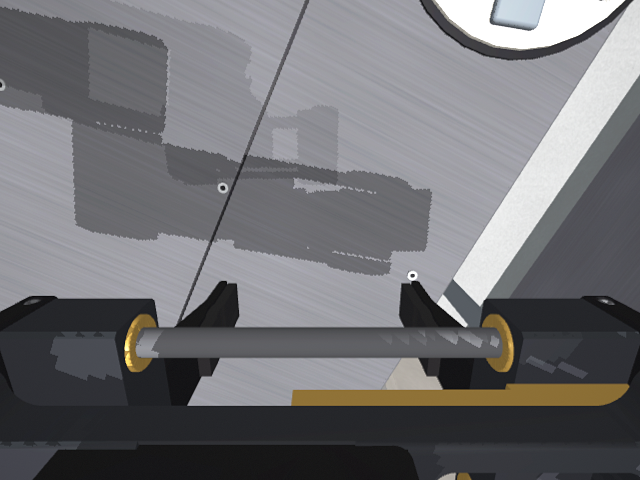

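The scene view shows the shuttle (about 290,225) at the rail's far (−y) end. Its end plate is at about 262,195 and the stop at about 237,200. The station column is at 345,285 and the roller block at 395,258. I'll enlarge this and measure.

```bash
python3 - <<'E'
from h import *
a=load('scene0')['im'][170:350,205:460];cv2.imwrite('pics/sc.png',cv2.resize(a,None,fx=3,fy=3,interpolation=cv2.INTER_CUBIC))
a=load('side0')['im'][140:420,240:440];cv2.imwrite('pics/sd.png',cv2.resize(a,None,fx=2.1,fy=2.1,interpolation=cv2.INTER_CUBIC))
for n in['scene0','side0']:
    W=cloud(load(n));np.set_printoptions(precision=3,suppress=True)
    for lo,hi,name in[(.094,.1,'97 nest'),(.1005,.106,'102'),(.0385,.0,'x'),(.05,.0545,'52'),(.1435,.15,'146'),(.054,.06,'57-59')]:
        m=(W[...,2]>lo)&(W[...,2]<hi)&(W[...,0]>.3)&(W[...,0]<.9)&(abs(W[...,1])<.5)
        k,l,s,c=cv2.connectedComponentsWithStats(m.astype(np.uint8))
        for i in range(1,k):
            if s[i,4]>25:
                Q=W[l==i];print(n,name,s[i],Q.mean(0),Q.min(0),Q.max(0))
E
```

```text
scene0 97 nest [260 184  13  11  37] [ 0.555 -0.19   0.098] [ 0.538 -0.204  0.094] [ 0.574 -0.18   0.1  ]
scene0 97 nest [342 198  13   6  26] [ 0.418 -0.021  0.097] [ 0.403 -0.038  0.095] [ 0.428 -0.011  0.1  ]
scene0 97 nest [273 205  51  34 432] [ 0.564 -0.04   0.097] [ 0.505 -0.101  0.094] [0.61  0.003 0.1  ]
scene0 97 nest [184 221  31  21 149] [ 0.771 -0.172  0.097] [ 0.736 -0.206  0.094] [ 0.796 -0.145  0.1  ]
scene0 102 [245 190  21  15  58] [ 0.596 -0.182  0.103] [ 0.561 -0.193  0.101] [ 0.627 -0.172  0.105]
scene0 52 [236 183  14  12  33] [ 0.576 -0.274  0.052] [ 0.555 -0.29   0.05 ] [ 0.598 -0.266  0.054]
scene0 52 [242 200  49  44 452] [ 0.588 -0.142  0.052] [ 0.514 -0.189  0.05 ] [ 0.643 -0.054  0.054]
scene0 52 [307 227  21  21  75] [ 0.537 -0.005  0.052] [ 0.497 -0.022  0.05 ] [0.571 0.009 0.054]
scene0 52 [281 239  16  13  62] [ 0.605 -0.03   0.052] [ 0.594 -0.054  0.05 ] [ 0.616 -0.006  0.054]
scene0 52 [226 243  35  36 228] [ 0.726 -0.059  0.052] [ 0.683 -0.108  0.05 ] [ 0.761 -0.014  0.054]
scene0 52 [295 248   8   9  27] [0.6   0.005 0.052] [ 0.59  -0.008  0.05 ] 
[... 3502 characters left out ...]
] [ 0.761 -0.01   0.059]
side0 57-59 [440 206  10   6  26] [ 0.35  -0.122  0.057] [ 0.34  -0.133  0.054] [ 0.358 -0.117  0.06 ]
side0 57-59 [403 239  23   5  49] [ 0.407 -0.006  0.057] [ 0.384 -0.012  0.054] [ 0.426 -0.001  0.06 ]
side0 57-59 [391 297  26  16 225] [0.412 0.156 0.058] [0.389 0.138 0.054] [0.434 0.173 0.06 ]
side0 57-59 [279 302  12   6  28] [0.613 0.201 0.057] [0.604 0.191 0.054] [0.623 0.204 0.059]
side0 57-59 [377 303  12   4  34] [0.447 0.161 0.055] [0.437 0.155 0.054] [0.456 0.166 0.058]
side0 57-59 [238 368  33  13  67] [0.622 0.345 0.057] [0.602 0.325 0.054] [0.648 0.352 0.06 ]
side0 57-59 [318 388  60  10 474] [0.478 0.341 0.057] [0.435 0.326 0.054] [0.523 0.355 0.06 ]
```

View pics/sc.png

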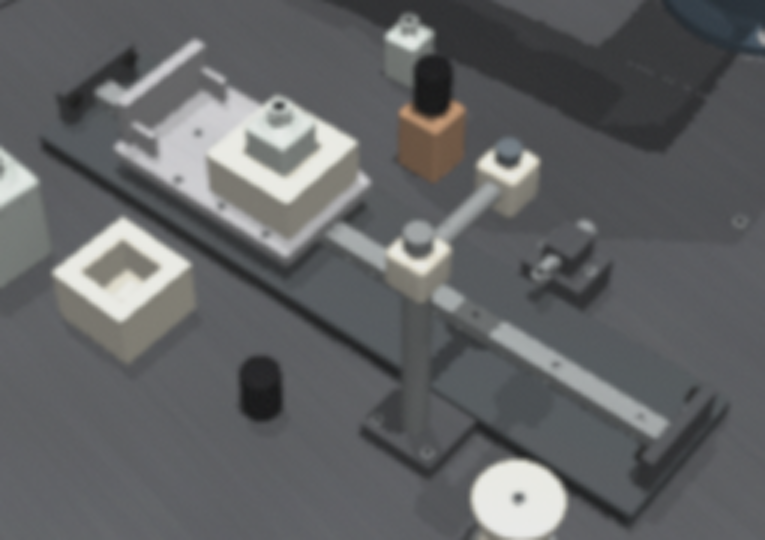

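View pics/sd.png

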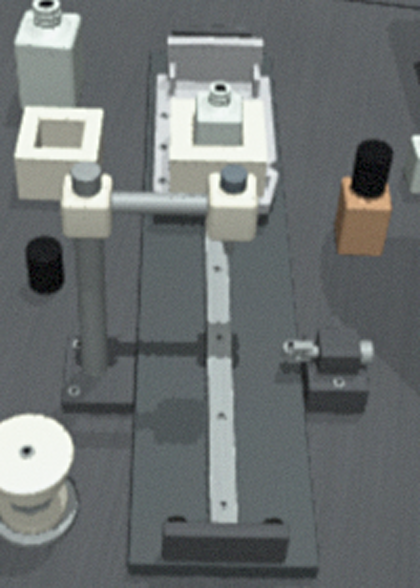

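Both views agree. The bottle's mouth is at (0.5555, −0.0495), so the push face is at about (0.584, −0.192) and the push direction is d ≈ (−0.197, 0.980). The roller is at about (0.449, 0.161), so the travel is about 0.227 m. The bottle in the shuttle is the only one in a nest; the others stand on the deck or on the trays. Next I'll shut the claw and go to a point behind the plate, with yaw 101.4° (a turn of +1.325 rad).

Emit:
play_rows:
  increments:
    - {"dp":[20,20,0],"turn":0.1}
    - {"dp":[35,35,0],"turn":0.13}
    - {"dp":[35,35,0],"turn":0.14}
    - {"dp":[35,35,0],"turn":0.14}
    - {"dp":[35,35,0],"turn":0.14}
  claw: 0

```text
time_s: 0.65
position: [0.4278, -0.4047, 0.2388]
tcp_rot: [[0.447, 0.895, -0.001], [0.895, -0.447, -0.001], [-0.001, -0.001, -1.0]]
force: [0.3, -0.2, -0.1]
opening: 0.63
```

Emit:
play_rows:
  increments:
    - {"dp":[35,35,0],"turn":0.14}
    - {"dp":[35,35,0],"turn":0.14}
    - {"dp":[35,35,0],"turn":0.14}
    - {"dp":[30,30,0],"turn":0.13}
    - {"dp":[0,0,0],"turn":0}

```text
time_s: 1.15
position: [0.5675, -0.2606, 0.2375]
tcp_rot: [[-0.118, 0.993, -0.001], [0.993, 0.118, 0.001], [0.001, -0.001, -1.0]]
force: [-1.0, -0.4, -0.1]
opening: 0.172
```

Emit:
play_rows:
  increments:
    - {"dp":[20,15,0],"turn":0.06}
    - {"dp":[6,8,0],"turn":0.02}
    - {"dp":[0,0,0],"turn":0}
    - {"dp":[0,0,0],"turn":0}
    - {"dp":[0,0,0],"turn":0}

```text
time_s: 1.65
position: [0.5916, -0.2374, 0.2358]
tcp_rot: [[-0.198, 0.98, -0.007], [0.98, 0.198, 0.001], [0.002, -0.006, -1.0]]
force: [0.0, -0.8, -0.0]
opening: 0.01
```

```bash
python3 - <<'E'
from h import *
s=bot.read_state();print(s['position'],s['opening'],s['tcp_rot'][:,0],s['joint_positions'])
for n in['wrist','side','scene']:cap(n,n+'1')
a=load('wrist1');print(a['p'],a['R'])
W=cloud(a);np.set_printoptions(precision=4,suppress=True)
m=(W[...,2]>.1)&(W[...,2]<.105);k,l,st,c=cv2.connectedComponentsWithStats(m.astype(np.uint8))
for i in range(1,k):
    if st[i,4]>60:
        Q=W[l==i];print(st[i],Q.mean(0),Q.min(0),Q.max(0))
E
```

```text
[ 0.59163483 -0.23743755  0.23577441] 0.009917359706785202 [-0.19754607  0.98029109  0.00222082] [-31.82496497  31.70004248  80.25017208  -0.16294145  68.39690302
 -43.15843592]
[ 0.57695496 -0.15923149  0.37928954] [[ 0.98024011 -0.19077058 -0.05230601]
 [ 0.19773079  0.93741867  0.28661608]
 [-0.00564528 -0.29129508  0.95661659]]
[291  12  60   6 151] [ 0.5592 -0.0732  0.1025] [ 0.5383 -0.0767  0.1   ] [ 0.5797 -0.067   0.105 ]
[ 259  172  121   16 1782] [ 0.5817 -0.188   0.1022] [ 0.5322 -0.2028  0.1001] [ 0.6314 -0.1731  0.1045]
[504 192  44  47 531] [ 0.7519 -0.181   0.1018] [ 0.7414 -0.2026  0.1   ] [ 0.7727 -0.1621  0.1048]
```

View pics/wrist1.png

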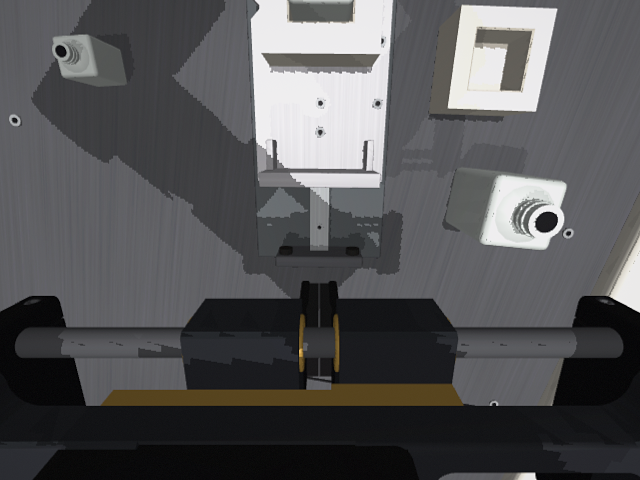

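View pics/side1.png

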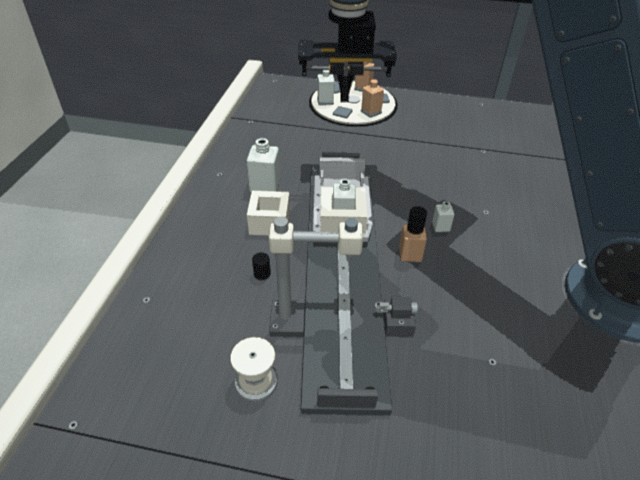

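The wrist view shows the end plate at (259–380, 172–188), centred on and square to the closed fingers (320, 290). The stop is behind them at (320, 257). The plate's lateral offset is 0.533 in both TCP and plate, and the gap to the face is about 35 mm. Next I descend to TCP z ≈ 0.087, with the tip at about 68 mm.

Emit:
play_rows:
  increments:
    - {"dp":[0,0,-30],"turn":0}
    - {"dp":[0,0,-40],"turn":0}
    - {"dp":[0,0,-40],"turn":0}
    - {"dp":[0,0,-30],"turn":0}
    - {"dp":[0,0,-5],"turn":0}

```text
time_s: 2.3
position: [0.5925, -0.2422, 0.0913]
tcp_rot: [[-0.192, 0.981, 0.004], [0.981, 0.192, -0.006], [-0.006, 0.003, -1.0]]
force: [-0.7, -0.3, 0.4]
opening: 0.006
```

```bash
python3 - <<'E'
from h import *
s=bot.read_state();print(s['position'],s['opening'],s['tcp_rot'],s['force'])
for n in['side','scene','wrist']:cap(n,n+'2')
a=load('scene2')['im'][120:300,170:410];cv2.imwrite('pics/sc2.png',cv2.resize(a,None,fx=3,fy=3,interpolation=cv2.INTER_CUBIC))
E
```

```text
[ 0.59249553 -0.24218374  0.09128746] 0.006418363930673687 [[-0.19197628  0.98139265  0.0036838 ]
 [ 0.98137952  0.19199499 -0.0056712 ]
 [-0.00627295  0.00252647 -0.99997713]] [-0.66180139 -0.30740621  0.36184691]
```

View pics/sc2.png

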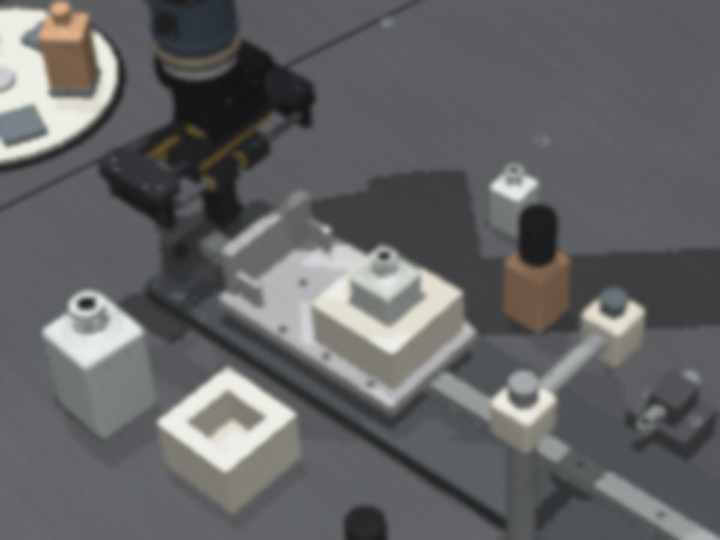

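View pics/wrist2.png

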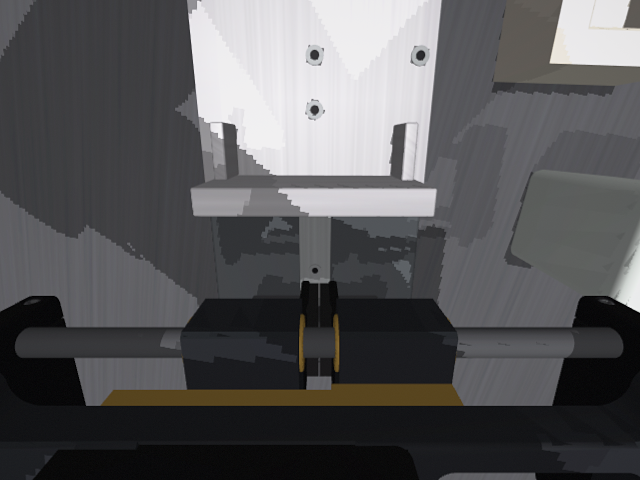

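The fingers are down behind the plate and clear of the stop and the big bottle. The gap to the plate is about 40 mm. I'll approach it slowly.

Emit:
play_rows:
  increments:
    - {"dp":[-1,7,-1],"turn":0}
    - {"dp":[-1.4,7,-1],"turn":0}
    - {"dp":[-1.4,7,-1],"turn":0}
    - {"dp":[-1.4,6,0],"turn":0}
    - {"dp":[-0.8,4,0],"turn":0}

```text
time_s: 2.95
position: [0.5928, -0.2122, 0.0998]
tcp_rot: [[-0.192, 0.981, 0.022], [0.981, 0.192, -0.017], [-0.02, 0.019, -1.0]]
force: [-0.1, 0.5, 0.0]
opening: 0.003
```

Emit:
play_rows:
  increments:
    - {"dp":[-0.6,3,0],"turn":0}
    - {"dp":[-0.6,3,0],"turn":0}
    - {"dp":[-0.6,3,0],"turn":0}
    - {"dp":[-0.6,3,0],"turn":0}
    - {"dp":[-0.6,3,0],"turn":0}

```text
time_s: 3.45
position: [0.5901, -0.1968, 0.1004]
tcp_rot: [[-0.193, 0.981, 0.024], [0.981, 0.194, -0.02], [-0.024, 0.02, -1.0]]
force: [0.6, -1.9, 0.2]
opening: 0.004
```

```bash
cat > trk.py <<'E'
import sys
from h import *
np.set_printoptions(precision=4,suppress=True)
d=np.array([-.197,.9804]);e=np.array([.9804,.197])
t=sys.argv[1]
s=bot.read_state();p=s['position'];print('t',s['time_s'],'tcp',p,'s',p[:2]@d,'e',p[:2]@e,'yaw',np.degrees(np.arctan2(*s['tcp_rot'][[1,0],0])),'F',s['force'],'Fd',s['force'][:2]@d)
for n in sys.argv[2:]:
    cap(n,n+t);W=cloud(load(n+t));S=W[...,:2]@d;E=W[...,:2]@e
    for lo,hi,nm in[(.1435,.149,'bottle'),(.0945,.0995,'nest'),(.1005,.1045,'plate')]:
        m=(W[...,2]>lo)&(W[...,2]<hi)&(abs(E-.535)<.06)&(S>-.35)&(S<.15)
        if nm=='nest': m&=(abs(E-.535)<.042)
        if m.sum()>15: print(n,nm,m.sum(),'s mid',np.median(S[m]),'rng',np.percentile(S[m],[1,99]),'e',np.median(E[m]))
E
python3 trk.py 3 scene side
python3 - <<'E'
from h import *
a=load('scene3')['im'][120:300,170:410];cv2.imwrite('pics/sc3.png',cv2.resize(a,None,fx=3,fy=3,interpolation=cv2.INTER_CUBIC))
E
```

```text
t 3.45 tcp [ 0.5901 -0.1968  0.1004] s -0.3092447390001606 e 0.5397778348979797 yaw 101.1549101277426 F [ 0.6371 -1.8921  0.2091] Fd -1.9805738162149449
scene bottle 23 s mid -0.1526168999868839 rng [-0.2736 -0.1436] e 0.5377489067935781
scene nest 395 s mid -0.14152873116995998 rng [-0.3097 -0.1078] e 0.5508187121963642
scene plate 132 s mid -0.2880352800406609 rng [-0.3136 -0.1113] e 0.5466111054132436
side bottle 58 s mid -0.1506447178784191 rng [-0.1599 -0.1398] e 0.5334026714024143
side nest 824 s mid -0.1373122238144916 rng [-0.2869 -0.1052] e 0.539541564848113
side plate 198 s mid -0.2875021001682726 rng [-0.3022 -0.1269] e 0.5352974018982691
```

View pics/sc3.png

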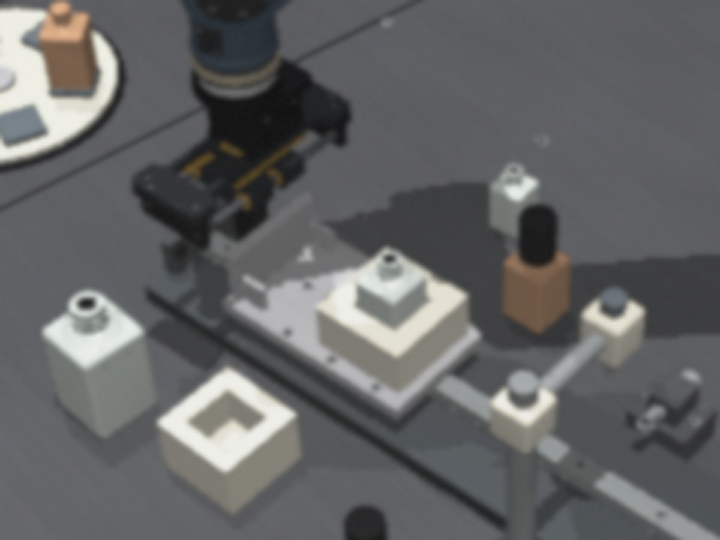

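Contact was made: F = −2 N and the shuttle has moved about 7 mm. The TCP drifted up to 0.100 and 6 mm sideways, so I'll back off slightly and correct both.

Emit:
play_rows:
  increments:
    - {"dp":[1,-5,0],"turn":0}
    - {"dp":[-3,-3,-4],"turn":0}
    - {"dp":[-3,0,-5],"turn":0}
    - {"dp":[0,0,-3],"turn":0}
    - {"dp":[0,0,0],"turn":0}

```text
time_s: 4.05
position: [0.5839, -0.2043, 0.0867]
tcp_rot: [[-0.192, 0.981, 0.022], [0.981, 0.193, -0.016], [-0.02, 0.018, -1.0]]
force: [-0.1, 0.3, 0.1]
opening: 0.007
```

```bash
python3 trk.py 4 side; python3 -c "
from rig import bot;print(bot.read_state()['tcp_rot'],bot.read_state()['qvel'])"
```

```text
t 4.05 tcp [ 0.5839 -0.2043  0.0867] s -0.31535874055267965 e 0.5321741864059323 yaw 101.08929967575979 F [-0.1387  0.3026  0.1131] Fd 0.3240270722891795
side bottle 128 s mid -0.27397868723115193 rng [-0.3084 -0.1421] e 0.5327648721725171
side nest 823 s mid -0.13702702737786732 rng [-0.2993 -0.1049] e 0.5397418989352007
side plate 217 s mid -0.2874907036997231 rng [-0.3058 -0.1274] e 0.5334670761496287
[[-0.19240684  0.98107311  0.02179825]
 [ 0.98110742  0.19277576 -0.01630135]
 [-0.02019499  0.01824993 -0.99962948]] [ 0.12250919 -0.35463492 -0.43323225  0.04359952  0.24088812  0.075446  ]
```

Emit:
play_rows:
  increments:
    - {"dp":[-0.6,3,0],"turn":0}
    - {"dp":[-1,5,0],"turn":0}
    - {"dp":[-1.4,7,-0.5],"turn":0}
    - {"dp":[-1.6,8,-0.5],"turn":0}
    - {"dp":[-1.6,8,-0.5],"turn":0}

```text
time_s: 4.6
position: [0.5786, -0.1742, 0.0865]
tcp_rot: [[-0.192, 0.981, 0.025], [0.981, 0.193, -0.021], [-0.026, 0.021, -0.999]]
force: [-0.8, -2.2, 1.4]
opening: 0.002
```

Emit:
play_rows:
  increments:
    - {"dp":[-1.6,8,-0.5],"turn":0}
    - {"dp":[-1.6,8,-0.5],"turn":0}
    - {"dp":[-1.6,8,-0.5],"turn":0}
    - {"dp":[-1.6,8,-0.5],"turn":0}
    - {"dp":[-1.6,8,-0.5],"turn":0}

```text
time_s: 5.1
position: [0.5709, -0.1304, 0.0849]
tcp_rot: [[-0.193, 0.981, 0.028], [0.981, 0.194, -0.022], [-0.028, 0.024, -0.999]]
force: [0.4, -3.3, 1.2]
opening: 0.003
```

```bash
python3 trk.py 5 side
```

```text
t 5.1 tcp [ 0.5709 -0.1304  0.0849] s -0.24027431423000647 e 0.5340518483020883 yaw 101.13513895492486 F [ 0.3863 -3.3049  1.1983] Fd -3.316216359524814
side bottle 165 s mid -0.1989826226363415 rng [-0.2214 -0.0728] e 0.5335389860277306
side nest 485 s mid -0.1015708876991974 rng [-0.219  -0.0366] e 0.5566745992412935
side plate 197 s mid -0.22050345208202088 rng [-0.2299 -0.0668] e 0.530934122774784
```

Emit:
play_rows:
  increments:
    - {"dp":[-1.6,8,0],"turn":0}
    - {"dp":[-1.6,8,0],"turn":0}
    - {"dp":[-1.6,8,0],"turn":0}
    - {"dp":[-1.6,8,0],"turn":0}
    - {"dp":[-1.6,8,0],"turn":0}

```text
time_s: 5.65
position: [0.5619, -0.0861, 0.0845]
tcp_rot: [[-0.193, 0.981, 0.028], [0.981, 0.194, -0.021], [-0.026, 0.023, -0.999]]
force: [0.7, -2.9, 0.4]
opening: 0.005
```

Emit:
play_rows:
  increments:
    - {"dp":[-1.6,8,0],"turn":0}
    - {"dp":[-1.6,8,0],"turn":0}
    - {"dp":[-1.4,7,0],"turn":0}
    - {"dp":[-1.0,5,0],"turn":0}
    - {"dp":[-0.6,3,0],"turn":0}

```text
time_s: 6.15
position: [0.5551, -0.0509, 0.0844]
tcp_rot: [[-0.194, 0.981, 0.028], [0.981, 0.194, -0.021], [-0.026, 0.023, -0.999]]
force: [0.1, -0.3, 1.3]
opening: 0.004
```

```bash
python3 trk.py 6 scene side
python3 - <<'E'
from h import *
a=load('scene6')['im'][150:330,220:460];cv2.imwrite('pics/sc6.png',cv2.resize(a,None,fx=3,fy=3,interpolation=cv2.INTER_CUBIC))
E
```

```text
t 6.15 tcp [ 0.5551 -0.0509  0.0844] s -0.159303007813911 e 0.5341684910367794 yaw 101.16780026133877 F [ 0.0573 -0.2537  1.3388] Fd -0.2600358340120536
scene bottle 98 s mid -0.12193152224265812 rng [-0.1841  0.0055] e 0.5434332508357639
scene nest 301 s mid -0.02535751266875962 rng [-0.1492  0.0423] e 0.5351820125677867
scene plate 87 s mid -0.13950723908810647 rng [-0.1492  0.0317] e 0.5400775019783004
side bottle 94 s mid -0.12005224280134895 rng [-0.1842 -0.1162] e 0.5280080154471904
side nest 1023 s mid 0.019222917464793782 rng [-0.1361  0.0454] e 0.5368881794993133
side plate 273 s mid -0.13751305130740332 rng [-0.1488  0.0234] e 0.5349408399440415
```

View pics/sc6.png

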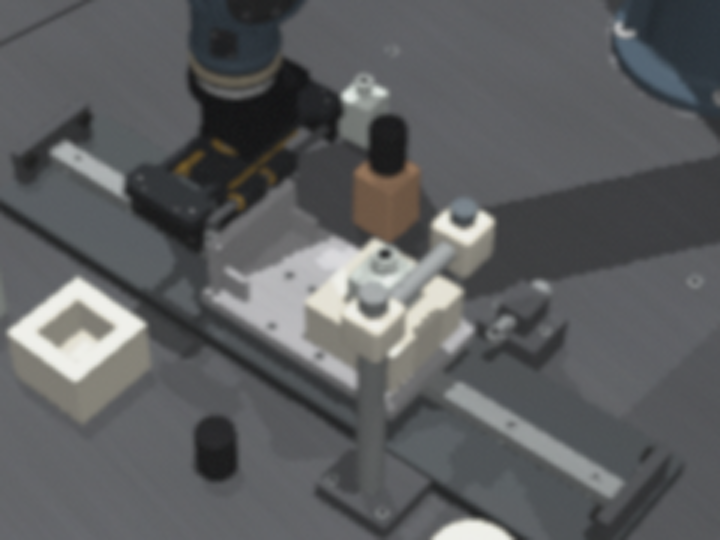

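View pics/side6.png

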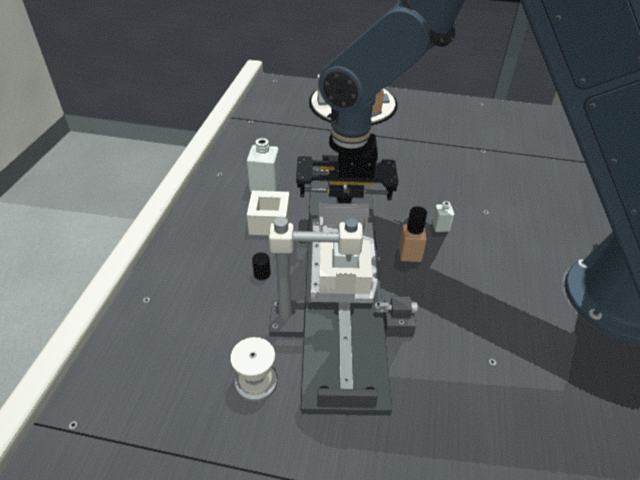

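The shuttle has about 70 mm to go. I'll pin down the index position from the roller, column and nozzle before the fine approach.

```bash
python3 - <<'E'
from h import *
np.set_printoptions(precision=4,suppress=True)
d=np.array([-.197,.9804]);e=np.array([.9804,.197])
for n in['side0','scene0','side1','scene1','side6','scene6']:
    W=cloud(load(n));S=W[...,:2]@d;E=W[...,:2]@e;Z=W[...,2]
    for nm,m in[('column',(Z>.07)&(Z<.15)&(abs(E-.64)<.03)&(S>.03)&(S<.11)),('nozzlehead',(Z>.17)&(Z<.26)&(abs(E-.535)<.04)&(S>.03)&(S<.11)),('armtop',(Z>.18)&(Z<.26)&(abs(E-.59)<.02)&(S>.03)&(S<.11)),('roller',(Z>.035)&(Z<.07)&(E>.455)&(E<.48)&(S>.03)&(S<.11)),('block',(Z>.03)&(Z<.07)&(E>.40)&(E<.45)&(S>.02)&(S<.12))]:
        if m.sum()>8: print(n,nm,m.sum(),'S',np.percentile(S[m],[2,50,98]),'E',np.percentile(E[m],[2,50,98]),'Z',np.percentile(Z[m],[2,98]))
E
```

```text
side0 column 420 S [0.0677 0.0761 0.0794] E [0.6299 0.6394 0.6507] Z [0.0721 0.1486]
side0 nozzlehead 982 S [0.0574 0.0785 0.0871] E [0.5189 0.5393 0.5721] Z [0.1828 0.245 ]
side0 armtop 269 S [0.0645 0.0732 0.0768] E [0.5707 0.589  0.6086] Z [0.2084 0.2216]
side0 roller 152 S [0.0465 0.0719 0.0989] E [0.4557 0.4644 0.479 ] Z [0.0352 0.0566]
side0 block 637 S [0.0563 0.0825 0.099 ] E [0.4127 0.4321 0.4493] Z [0.0312 0.0613]
scene0 column 218 S [0.0558 0.0719 0.0769] E [0.6391 0.6494 0.654 ] Z [0.072  0.1493]
scene0 nozzlehead 424 S [0.0515 0.0732 0.0853] E [0.5241 0.5479 0.5717] Z [0.1942 0.2449]
scene0 armtop 117 S [0.0605 0.0702 0.0752] E [0.5712 0.5905 0.6095] Z [0.2079 0.2226]
scene0 roller 91 S [0.0476 0.0693 0.0874] E [0.4553 0.4616 0.4797] Z [0.0353 0.0605]
scene0 block 235 S [0.0385 0.0771 0.097 ] E [0.414  0.4345 0.4492] Z [0.0305 0.0612]
side1 column 422 S [0.0681 0.0761 0.0795] E [0.63   0.6395 0.6508] Z [0.0717 0.1485]
side1 nozzlehead 981 S [0.0574 0.0787 0.0871] E [0.5189 0.539  0.5721] Z [0.1826 0.2451]
side1 armtop 271 S [0.0644 0.0731 0.0763] E [0.5707 0.5902 0.6099]
[... 779 characters left out ...]
0.1832 0.2451]
side6 armtop 268 S [0.0646 0.073  0.0763] E [0.5707 0.5903 0.6086] Z [0.2081 0.2218]
side6 roller 142 S [0.0435 0.0717 0.0951] E [0.4558 0.4656 0.4795] Z [0.0352 0.0574]
side6 block 630 S [0.0564 0.0824 0.0991] E [0.4125 0.4319 0.4491] Z [0.0317 0.0616]
scene6 column 215 S [0.0569 0.0719 0.0775] E [0.6389 0.6494 0.6548] Z [0.0722 0.1485]
scene6 nozzlehead 424 S [0.0515 0.0737 0.0854] E [0.524  0.5473 0.5721] Z [0.1923 0.2441]
scene6 armtop 116 S [0.0596 0.0699 0.0747] E [0.572  0.591  0.6094] Z [0.2075 0.222 ]
scene6 roller 91 S [0.0518 0.0691 0.0902] E [0.4552 0.4601 0.4789] Z [0.0352 0.0612]
scene6 block 230 S [0.0379 0.0779 0.0971] E [0.4139 0.4342 0.4494] Z [0.0304 0.0612]
```

```bash
python3 - <<'E'
from h import *
for n,(a,b,c,dd) in {'side6':(190,330,260,430),'scene6':(215,295,340,430)}.items():
    im=load(n)['im'][a:b,c:dd];cv2.imwrite(f'pics/{n}c.png',cv2.resize(im,None,fx=4,fy=4,interpolation=cv2.INTER_CUBIC))
E
```

```text
(no output)
```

View pics/side6c.png

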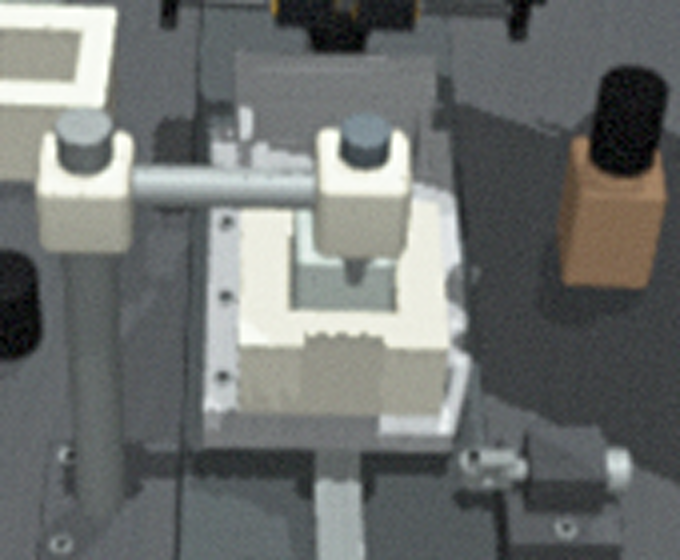

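The column, nozzle head and roller all agree on an index of s ≈ 0.069, so the click is expected at TCP s ≈ −0.0895 (now −0.159). I'll push on over the bevel.

Emit:
play_rows:
  increments:
    - {"dp":[-1.0,5,0],"turn":0}
    - {"dp":[-1.2,6,0],"turn":0}
    - {"dp":[-1.2,6,0],"turn":0}
    - {"dp":[-1.2,6,0],"turn":0}
    - {"dp":[-1.0,5,0],"turn":0}

```text
time_s: 6.75
position: [0.5492, -0.023, 0.0842]
tcp_rot: [[-0.193, 0.981, 0.028], [0.981, 0.194, -0.022], [-0.027, 0.023, -0.999]]
force: [0.0, -5.8, -1.3]
opening: 0.007
```

Emit:
play_rows:
  increments:
    - {"dp":[-0.8,4,0],"turn":0}
    - {"dp":[-0.8,4,0],"turn":0}
    - {"dp":[-0.8,4,0],"turn":0}
    - {"dp":[-0.8,4,0],"turn":0}
    - {"dp":[-0.8,4,0],"turn":0}

```text
time_s: 7.25
position: [0.5459, -0.0054, 0.0843]
tcp_rot: [[-0.197, 0.98, 0.03], [0.98, 0.198, -0.03], [-0.035, 0.023, -0.999]]
force: [0.3, -7.5, 0.5]
opening: 0.006
```

```bash
python3 trk.py 7 side
```

```text
t 7.25 tcp [ 0.5459 -0.0054  0.0843] s -0.11279922089033576 e 0.534142636302018 yaw 101.3651876654646 F [ 0.3195 -7.4842  0.4736] Fd -7.400410301098247
side bottle 142 s mid -0.07241636564927748 rng [-0.1366  0.0536] e 0.5389324560001069
side nest 1174 s mid 0.06449814546277273 rng [-0.0893  0.0903] e 0.5359263677242083
side plate 227 s mid -0.09191973982936674 rng [-0.1027  0.068 ] e 0.5424332700591717
```

Emit:
play_rows:
  increments:
    - {"dp":[-0.6,3,0],"turn":0}
    - {"dp":[-0.6,3,0],"turn":0}
    - {"dp":[-0.6,3,0],"turn":0}
    - {"dp":[-0.5,2.5,0],"turn":0}
    - {"dp":[-0.4,2,0],"turn":0}

```text
time_s: 7.8
position: [0.5436, 0.0067, 0.0844]
tcp_rot: [[-0.198, 0.98, 0.031], [0.979, 0.199, -0.035], [-0.04, 0.023, -0.999]]
force: [0.8, -5.2, 1.3]
opening: 0.001
```

```bash
python3 trk.py 8 side scene
python3 - <<'E'
from h import *
for n,(a,b,c,dd) in {'side8':(190,330,260,430),'scene8':(195,315,300,440)}.items():
    im=load(n)['im'][a:b,c:dd];cv2.imwrite(f'pics/{n}c.png',cv2.resize(im,None,fx=4,fy=4,interpolation=cv2.INTER_CUBIC))
E
```

```text
t 7.8 tcp [0.5436 0.0067 0.0844] s -0.1005590084987748 e 0.5342225540454467 yaw 101.45595780709726 F [ 0.7621 -5.1552  1.2808] Fd -5.204240866813238
side bottle 201 s mid -0.05891771275937917 rng [-0.1246  0.0675] e 0.5330213971084298
side nest 1206 s mid 0.0765122051990344 rng [-0.0772  0.1026] e 0.5364935908783338
side plate 211 s mid -0.07725858482026195 rng [-0.0895  0.0917] e 0.5517592255107042
scene bottle 120 s mid -0.06226944198020599 rng [-0.1228  0.0647] e 0.5397311186430687
scene nest 355 s mid 0.07791045931296553 rng [-0.0895  0.1022] e 0.5439895000251123
scene plate 108 s mid -0.07712736805133642 rng [-0.1034  0.0982] e 0.5567604250931091
```

View pics/side8c.png

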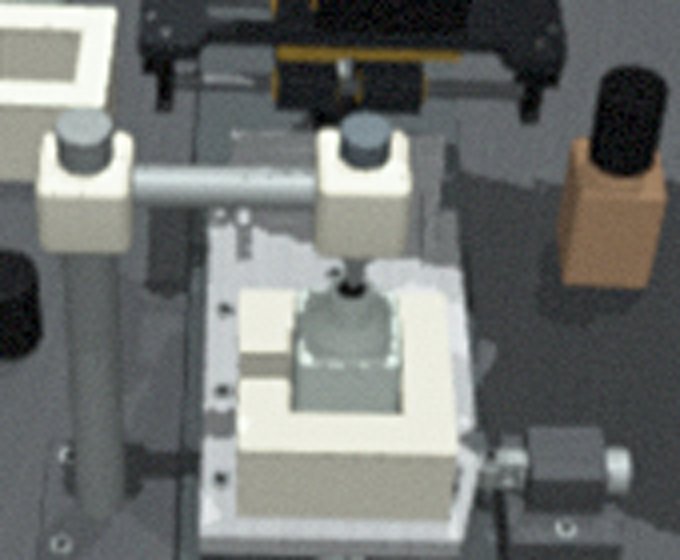

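View pics/scene8c.png

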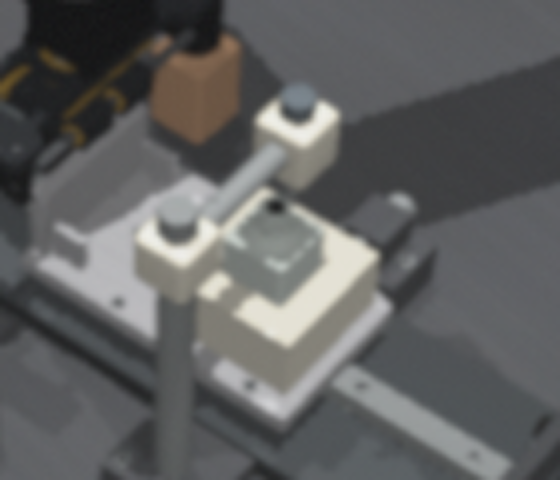

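The roller (505, 465) is still about 10 mm ahead of the notch, which shows as the V at (470, 440). F is still about 5 N. I'll creep forward.

Emit:
play_rows:
  increments:
    - {"dp":[-0.3,1.5,0],"turn":0}
    - {"dp":[-0.3,1.5,0],"turn":0}
    - {"dp":[-0.3,1.5,0],"turn":0}
    - {"dp":[-0.2,1,0],"turn":0}
    - {"dp":[-0.2,1,0],"turn":0}

```text
time_s: 8.4
position: [0.5396, 0.0168, 0.0837]
tcp_rot: [[-0.198, 0.98, 0.025], [0.98, 0.199, -0.03], [-0.035, 0.019, -0.999]]
force: [1.1, 0.2, 0.2]
opening: 0.005
```

```bash
cat > crop.py <<'E'
import sys
from h import *
t=sys.argv[1]
im=load('side'+t)['im'][190:330,260:430];cv2.imwrite(f'pics/side{t}c.png',cv2.resize(im,None,fx=4,fy=4,interpolation=cv2.INTER_CUBIC))
E
python3 trk.py 9 side;python3 crop.py 9
```

```text
t 8.4 tcp [0.5396 0.0168 0.0837] s -0.08980461728981211 e 0.5323139319122234 yaw 101.42743908336932 F [1.0862 0.1993 0.1836] Fd -0.018571840457942357
side bottle 216 s mid -0.04825220110460529 rng [-0.1066  0.0779] e 0.5345036530978173
side nest 1225 s mid 0.08839602628159766 rng [0.0223 0.1137] e 0.5349561103157134
side plate 188 s mid -0.06692975313085114 rng [-0.0769  0.0918] e 0.5524456644934252
```

View pics/side9c.png

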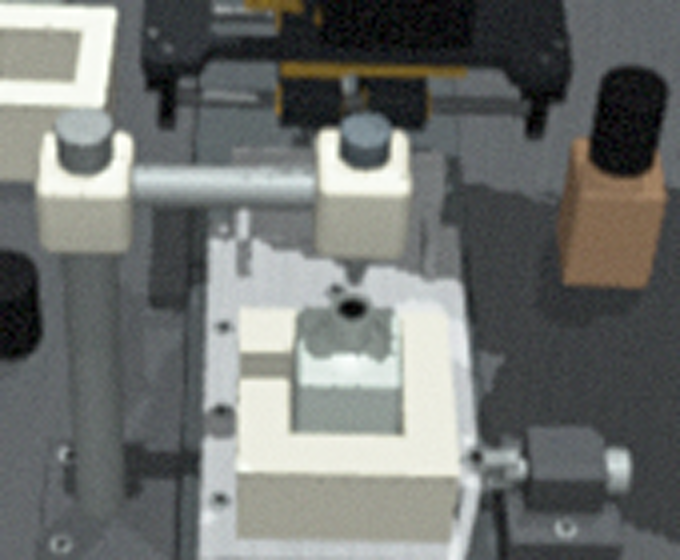

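The push dropped from 5 N to 0. The roller now sits in the edge at (495, 465), and the bottle is at about s = 0.068 against 0.069 expected, which means it clicked. I'll withdraw along −d, then go up.

Emit:
play_rows:
  increments:
    - {"dp":[1,-5,0],"turn":0}
    - {"dp":[1.6,-8,0],"turn":0}
    - {"dp":[2,-10,0],"turn":0}
    - {"dp":[2,-10,0],"turn":0}
    - {"dp":[1,-5,5],"turn":0}

```text
time_s: 8.95
position: [0.547, -0.0238, 0.0882]
tcp_rot: [[-0.199, 0.98, 0.024], [0.979, 0.2, -0.03], [-0.034, 0.017, -0.999]]
force: [0.9, -0.3, 0.9]
opening: 0.006
```

Emit:
play_rows:
  increments:
    - {"dp":[1,-5,15],"turn":0}
    - {"dp":[2,-10,30],"turn":0}
    - {"dp":[2,-10,35],"turn":0}
    - {"dp":[2,-10,30],"turn":0}
    - {"dp":[0,0,0],"turn":0}

```text
time_s: 9.45
position: [0.5541, -0.0645, 0.2031]
tcp_rot: [[-0.194, 0.981, 0.023], [0.98, 0.195, -0.03], [-0.034, 0.017, -0.999]]
force: [1.2, 0.3, 1.2]
opening: 0.004
```

Emit:
play_rows:
  increments:
    - {"dp":[5,-20,10],"turn":0}
    - {"dp":[5,-30,0],"turn":0}
    - {"dp":[5,-30,0],"turn":0}
    - {"dp":[0,0,0],"turn":0}
    - {"dp":[0,0,0],"turn":0}

```text
time_s: 9.95
position: [0.5673, -0.1475, 0.2133]
tcp_rot: [[-0.193, 0.981, 0.021], [0.981, 0.193, -0.028], [-0.032, 0.015, -0.999]]
force: [-0.2, -0.3, -0.3]
opening: 0.002
```

```bash
python3 trk.py 10 side scene;python3 crop.py 10
python3 - <<'E'
from h import *
im=load('scene10')['im'][150:330,220:460];cv2.imwrite('pics/sc10.png',cv2.resize(im,None,fx=3,fy=3,interpolation=cv2.INTER_CUBIC))
d=np.array([-.197,.9804]);e=np.array([.9804,.197])
for n in['side10','side0']:
    W=cloud(load(n));S=W[...,:2]@d;E=W[...,:2]@e;Z=W[...,2]
    m=(Z>.1435)&(Z<.149)&(abs(E-.535)<.03)&(abs(S+(.158 if n=='side0' else -.069))<.03);print(S[m].mean(),E[m].mean(),m.sum())
    m=(Z>.1005)&(Z<.1045)&(abs(E-.535)<.045)&(abs(S+(.297 if n=='side0' else .07))<.02);print(S[m].mean(),m.sum())
E
```

```text
t 9.95 tcp [ 0.5673 -0.1475  0.2133] s -0.25638213617163996 e 0.5270936508704555 yaw 101.12014555037207 F [-0.1747 -0.32   -0.3189] Fd -0.279290590230734
side bottle 91 s mid 0.06934760612523644 rng [0.0591 0.0779] e 0.5350367932325134
side nest 1202 s mid 0.08823907937159556 rng [0.0228 0.1137] e 0.5355189023114431
side plate 200 s mid -0.06671673618940002 rng [-0.0766  0.1051] e 0.5511462690650624
scene bottle 28 s mid 0.06722509013398106 rng [0.0602 0.0749] e 0.5411468404937749
scene nest 427 s mid 0.0815714215415844 rng [-0.0779  0.1115] e 0.543676530612679
scene plate 120 s mid -0.06676583352631763 rng [-0.0777  0.112 ] e 0.5437461116548488
0.0692566072696654 0.5353642015922434 91
-0.06976288365766983 108
-0.15676122064808995 0.5340539808886756 56
-0.2953639844119539 144
```

View pics/side10c.png

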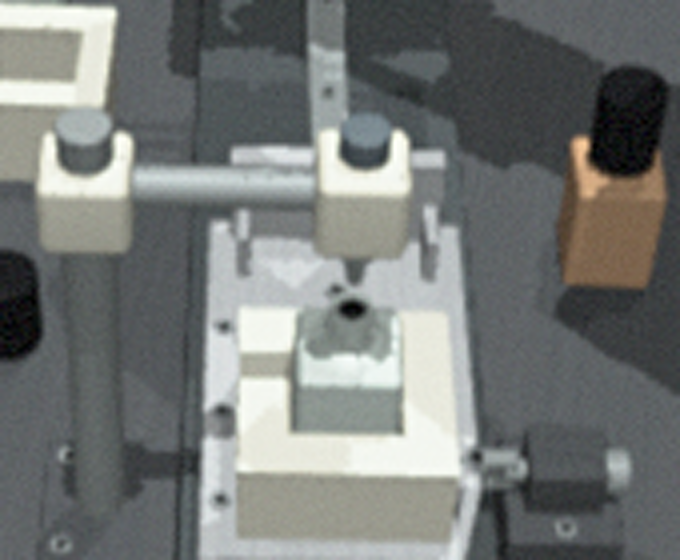

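View pics/sc10.png

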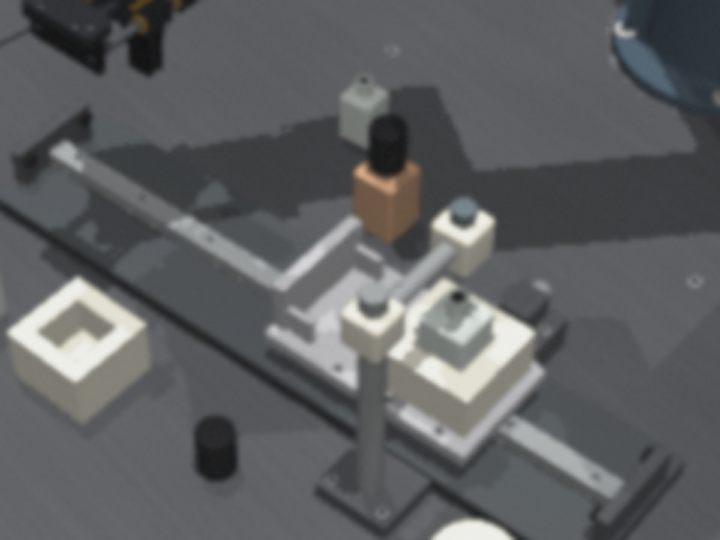

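The hand is clear. The bottle sits upright under the nozzle at s = 0.0693 (index 0.069), and the roller tip (475–525, 465) has moved out into the notch. The shuttle did not move during the retreat, and the bystanders are where they were.

```bash
python3 -c "
from rig import bot
s=bot.read_state();print(s['time_s'],s['force'],abs(s['qvel']).max());print(bot.hand_in())"
```

```text
10.05 [-0.23521021  0.88956467 -0.57537338] 0.9384591372163791
the job is handed in; nothing more can be done
None
```

I pushed the shuttle about 226 mm along the rail with closed fingertips, on the outer face of its end plate, until the roller clicked into the notch. I then backed the hand off, raised it clear and handed the job in at about 10 s.

**Checks that passed**
- **Click:** the push rose to about 7 N on the bevel, then dropped from 5 N to 0 at the notch.
- **Position:** after the retreat the bottle measured 0.069 m along the rail, against 0.069 m expected from the station's column, nozzle and roller. The side view reads 0.0693 and the scene view 0.0672. The shuttle did not shift when I let go.
- **Pictures:** the roller is seated in the notch, the bottle stands upright under the nozzle, and nearby objects look undisturbed.

**Deviations**
- On first contact the fingers had drifted about 9 mm up and 6 mm sideways, so I backed off and corrected before pushing on.
- The tool stayed tilted by about 2° for the rest of the push.
- I judged the seating from the force drop and the pictures, because the roller's travel could not be read directly.

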